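# Close the sliding door of the circuit board case

### The job

Push the sliding door of the case that holds the blue circuit board all the way shut, until it meets the frame at the far end, then let go of it. Leave the door of the other case, the one with the green board, as it is, and do not disturb the blue board.

Things in the scene. Friction and masses are not known exactly. Their poses are not given: they have to be found in the camera images.
- blue_grip (a point): top centre of the orange grip on the door to close, 117.5 mm above the bench. The grip is an upright block 16 mm thick along the track, 60 mm wide across it, 40 mm tall, standing on the flat grey door (137 x 150 mm). x axis: level along the track in the closing direction (away from the robot, up to 20 degrees either way); y across the track, z up
- blue_case_door (a joint): how far this door is open, m: 0 = against the frame (rigid stop at the case's far end), 0.12 = fully open; starts 0.07 to 0.12. Closing moves the grip this far along its x. It slides with 2 to 4 N and stays where left. Case: fixed cream box 300 x 170 mm, 82 mm high; the track lips, 70 to 85 mm either side of the grip's middle, rise 5 mm above the door
- blue_board: loose blue circuit board, 110 x 130 mm, 4 mm thick with parts up to 15 mm high, lying on the floor of its case 40 mm above the bench, seen through the opening in the far half of the case's top. Origin at the centre of its underside, z up
- green_grip (a point): top centre of the orange grip on the door of the other case, of the same make but holding a green circuit board; axes as for blue_grip. Its door also stands partly open. The two cases stand side by side, left and right of each other, either way round, each with its own yaw

How it is judged:
At the end, for the whole second after the job is handed in: The door of the blue board's case is closed to within 10 mm of its stop, at rest and released, the other door's grip is within 15 mm of where it started, and the blue board is within 20 mm of where it started (value of joint blue_case_door below 0.01 m and distance of green_grip from where it was at the start of the episode below 0.015 m and distance of blue_board from where it was at the start of the episode below 0.02 m and velocity of joint blue_case_door below 0.02 m/s); the robot touches nothing.
It fails at once if the door of the green board's case is moved by more than 15 mm (distance of green_grip from where it was at the start of the episode above 0.015 m).
It fails at once if the blue board is shifted or lifted by more than 20 mm (distance of blue_board from where it was at the start of the episode above 0.02 m).
It also fails if it takes over 32 s, if anything falls off the work surface, if the arm or the gripper's body presses on something with over 40 N, if the wrist force passes 120 N, or if a joint passes its speed limit or range.

### The arm

A 6-joint arm with a two-finger parallel gripper is mounted at the origin on the work surface. World frame = base frame: x ahead of the robot, y to its left, z up, the work surface at z = 0. Lengths are in m, angles in rad, forces in N, time in s.
With the tool pointing down it reaches from about 0.275 to 0.775 m from the base axis. Payload 14.6 kg.
Tool frame: the origin (TCP) lies at the very end of the fingers, on their centre line; the grasp point (between the pads) lies grasp_offset behind it (grasp_offset is the distance from the TCP to the grasp point, in m); z points along the fingers, y is the line along which they close (so a half turn about z gives the same grasp; the last joint's range is limited). The gripper opens to 85 mm and grips with 20 to 120 N. Pads are 22 mm wide; open, the fingers measure 114 mm over their backs; the gripper's body (76 mm by 85 mm) begins 54 mm behind the grasp point. The pads swing forward as they close: fully open they stand 13 mm farther back than shut.
Start: joints at [-1.426, 0.263, -0.048, 1.259, 0, 1.415], TCP at [0.155, -0.502, 0.194] pointing down, gripper open.
Joint ranges: [-2.65, 2.65], [-0.89, 1.7], [-1.18, 1.37], [-2.13, 2.11], [-1.35, 1.29], [-3.14, 3.14]. Speed limits (rad/s): [1.89, 1.89, 2.57, 2.79, 3.14, 3.14].

### API

Orientations are given as a rotation vector (axis times angle).
In Python, from bench import read_state, read_camera, calibration, sign_off, grasp_offset gives the robot as it stands. The module is installed in compiled form; this text tells all that it offers.
- The arm moves only by the tool play_rows, never from a script. Its argument "commands" is a list of rows, each an object of numbers: "jaw": the finger opening in cm, from 0 to 8.54; "tx", "ty", "tz": the shift along the tool's x, y, z in cm; "spin": the turn about the tool's z in rad. In form: [{"jaw": .., "tx": .., "ty": .., "tz": .., "spin": ..}, ...]. A call has 1 to 12 rows; each row shifts and turns the commanded pose from where the row before left it, along the tool's axes as they then stand; what a row does not reach is not made up. A row lasts 1/12 s, in which the tool goes at most 41.7 mm and 7.16 degrees, less where a joint would pass 70% of its speed; a pose out of reach is approached as far as the arm can. A call is refused whole if a number of a shift passes 4.17 or a number of a turn 0.125, either way. A call with a gripper value outside its range is refused whole. The fingers move at their own pace and stop on an object; "squeeze" is the grip in N (left out, the last holds). Time passes only in rows, so rows that do not move let the fingers close. It gives the time, the measured TCP pose, the force, the opening and the grip force at its end, in the units of the state.
- read_state(): the state, without advancing time (a new reading comes with each control period).
- read_camera(name): name is "side" or "top"; returns the picture (384x512x3 uint8, red, green, blue); there is no depth.
- calibration(name): a dict with "vertical_fov" (degrees; the focal length in pixels is half the picture's height over the tangent of half this angle, whatever the lens; pixels are square), "cx", "cy" (the principal point, pixels), "dist" ([k1, k2, p1, p2, k3] as OpenCV has them; the pictures are not rectified), "cam_to_world" (4x4, takes a point from camera to world coordinates). Camera axes: x right, y down, z forward; pixel columns grow to the right and rows downward; lengths in m; the calibration is good to about 2 mm. A picture is of the moment at which its call begins. calibration takes no time and is no camera call.
- sign_off(): hands the job in; it is judged then, once.
The state is a dict: "time": time; "joints": joint angles; "qvel": joint speeds; "joint_torque": joint torques, N m; "tool_pos": TCP position; "eef_rot": TCP orientation; "ft_force": force on the tool from outside, world axes, zero at the start; "wrist_torque": the same for the moment, N m; "finger_gap": opening from 0.0 (shut) to 1.0 (fully open); "finger_force": force on a finger pad.
Only numpy, scipy, OpenCV 4.12 (cv2) and the standard library are available. Lean on these libraries where they do the work, as an engineer would, in place of code of your own. Each camera call takes 0.05 s, during which the arm holds its last target. There are 200 camera calls.

## Working session

There is one attempt and no reset: what is moved stays moved. The work goes in short steps, Python scripts to look and compute and a tool call to move; the robot and the scene stay as the last step left them, time stands still between calls to the robot, and variables do not carry over. Pictures are saved under pics/ and viewed, at most 10 in all, crops included, and the job is handed in when it is done.

Besides the shell and the picture viewer there is one more tool, called after "Request:" by a JSON object that holds its "api" and its "payload", one argument or row to a line. play_rows: Moves the arm, as the interface text tells. Its arguments: {"type":"object","properties":{"commands":{"type":"array"},"squeeze":{"type":"number"}},"required":["commands"]}

```bash
mkdir -p pics
python3 - <<'E'
from bench import *
import cv2
s=read_state();print({k:s[k] for k in('time','tool_pos','eef_rot','finger_gap')},grasp_offset() if callable(grasp_offset) else grasp_offset)
for n in('top','side'):
    im=read_camera(n);cv2.imwrite(f'pics/{n}0.png',im[:,:,::-1]);c=calibration(n);print(n,c)
E
```

```text
{'time': 0.0, 'tool_pos': array([ 0.15500884, -0.50127684,  0.19404354]), 'eef_rot': array([-3.10536943e+00, -4.68998706e-01, -1.47126016e-05]), 'finger_gap': 1.0026434849454682} 0.0187
top {'vertical_fov': 56.41978095387911, 'cx': 256.24382938304893, 'cy': 189.05023601961128, 'dist': array([-0.03767486,  0.        ,  0.        ,  0.        ,  0.        ]), 'cam_to_world': array([[ 0.04807725, -0.97611986,  0.2118457 ,  0.47427889],
       [-0.99883377, -0.04604093,  0.01453754, -0.0046676 ],
       [-0.00443681, -0.21229757, -0.97719499,  0.76066341],
       [ 0.        ,  0.        ,  0.        ,  1.        ]])}
side {'vertical_fov': 44.71321842333904, 'cx': 254.85148054702012, 'cy': 189.25210108489068, 'dist': array([0.0032513, 0.       , 0.       , 0.       , 0.       ]), 'cam_to_world': array([[-0.80014732, -0.33485544,  0.49763049,  0.23690269],
       [-0.59955147,  0.47056458, -0.64738475,  0.50596073],
       [-0.01738698, -0.81635826, -0.57728406,  0.55767127],
       [ 0.        ,  0.        ,  0.        ,  1.        ]])}
```

View pics/top0.png

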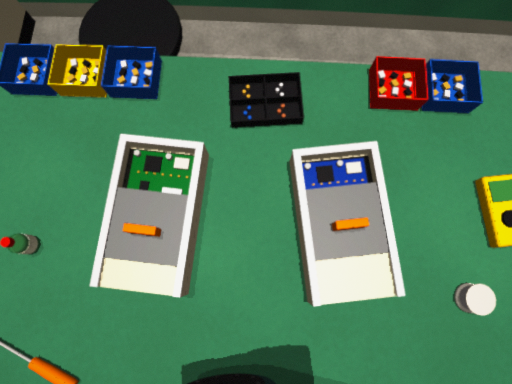

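View pics/side0.png

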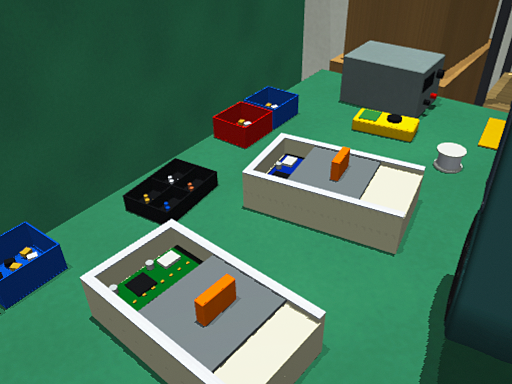

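The top view shows the blue board's case on the right (grip near pixel (351,224), lips from about (293,148) to (403,295)). The green case is on the left, with its grip near (141,229). The side view agrees: the blue case is the farther one, with its grip at (341,163).

```bash
cat > h.py <<'E'
from bench import *
import cv2, numpy as np
def cast(n,uv,z):
    c=calibration(n); f=192/np.tan(np.radians(c['vertical_fov']/2))
    K=np.array([[f,0,c['cx']],[0,f,c['cy']],[0,0,1]])
    p=cv2.undistortPoints(np.float64(uv).reshape(-1,1,2),K,c['dist']).reshape(-1,2)
    T=c['cam_to_world']; d=np.c_[p,np.ones(len(p))]@T[:3,:3].T
    return (T[:3,3]+d*((z-T[2,3])/d[:,2])[:,None])
def comps(mask,amin):
    cs,_=cv2.findContours(mask.astype(np.uint8),cv2.RETR_EXTERNAL,cv2.CHAIN_APPROX_NONE)
    return [c.reshape(-1,2) for c in cs if cv2.contourArea(c)>amin]
def rect(P):
    (c,(w,h),a)=cv2.minAreaRect(np.float32(P[:,:2]*1000)); 
    if w<h: a+=90;w,h=h,w
    return np.round(c,1),round(w,1),round(h,1),round((a+90)%180-90,1)
E
python3 - <<'E'
from h import *
for n in('top','side'):
    im=cv2.imread(f'pics/{n}0.png'); hsv=cv2.cvtColor(im,cv2.COLOR_BGR2HSV); H,S,V=[hsv[...,i].astype(int) for i in range(3)]
    org=(H>5)&(H<20)&(S>180)&(V>120)
    for c in comps(org,60):
        m=np.zeros(org.shape,np.uint8);cv2.drawContours(m,[c.reshape(-1,1,2)],-1,1,-1)
        v=V[(m>0)&org]; print(n,'orange',c.mean(0).round(),np.percentile(v,[5,25,50,75,95]),'all z.1175',rect(cast(n,c,.1175)))
        t=(np.percentile(v,5)+np.percentile(v,95))/2
        for b in comps((m>0)&org&(V>t),15): print('   bright',rect(cast(n,b,.1175)),b.min(0),b.max(0))
    for c in comps((S<25)&(V>190),300): print(n,'white',c.mean(0).round(),rect(cast(n,c,.0825)))
E
```

```text
top orange [ 51. 373.] [144.9 205.  238.  242.  243. ] all z.1175 (array([277.5, 336.1]), 87.8, 22.5, 66.2)
   bright (array([276.7, 338.2]), 84.8, 18.7, 66.4) [ 28 359] [ 73 383]
top orange [139. 229.] [170.5  237.75 246.   246.   247.  ] all z.1175 (array([529.9, 212.3]), 60.5, 16.5, 86.4)
   bright (array([530.9, 213.3]), 58.3, 14.7, 86.4) [123 223] [155 234]
top orange [352. 223.] [176.8 238.5 246.  246.  247. ] all z.1175 (array([ 558.5, -170.3]), 60.1, 16.4, -81.4)
   bright (array([ 559.6, -171. ]), 58.3, 14.4, -81.4) [336 218] [368 228]
top white [480. 299.] (array([ 433.4, -418. ]), 54.1, 51.1, -4.4)
top white [349. 221.] (array([ 570.6, -169.4]), 300.9, 171.1, 8.7)
top white [149. 211.] (array([568.4, 211.1]), 300.9, 171.3, -3.7)
side orange [210. 299.] [125. 140. 250. 252. 255.] all z.1175 (array([524.1, 227.6]), 83.8, 30.7, -77.0)
   bright (array([527.2, 215.6]), 58.8, 15.4, 86.2) [194 274] [234 305]
side orange [338. 163.] [126. 131. 206. 252. 255.] all z.1175 (array([ 546.6, -139.6]), 113.6, 21.1, -73.4)
   bright (array([ 554.5, -165.6]), 59.6, 14.8, -81.3) [332 147] [349 163]
side white [203. 301.] (array([562.6, 212.8]), 302.5, 169.5, -3.8)
side white [325. 174.] (array([ 565.2, -164.4]), 298.1, 168.7, 8.7)
```

Run:
```python
import cv2
a=cv2.imread('pics/top0.png')[130:310,280:420];b=cv2.imread('pics/side0.png')[120:260,230:440]
import numpy as np
a=cv2.resize(a,None,fx=3,fy=3,interpolation=0)
cv2.imwrite('pics/c1.png',a)
```

```text
(no output)
```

View pics/c1.png

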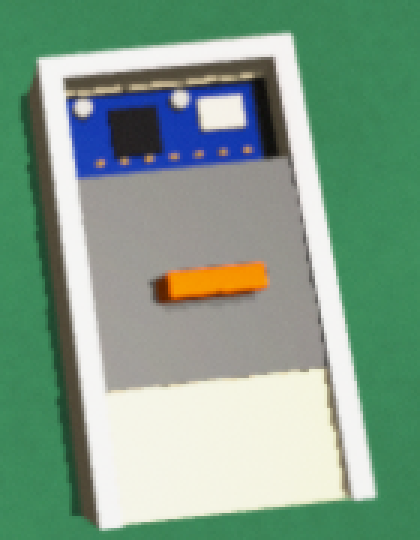

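Both views agree to within about 5 mm. The blue grip is near (0.558,-0.169), with the case and track yaw at +8.7°, and the 300x171 lip outline and 60x16 grip sizes match those given. I'll shut the fingers, align tool x with the track and go behind the grip.

Request:
{"api": "play_rows", "payload": {
  "commands": [
    {"jaw": 0,"spin": 0.074},
    {"jaw": 0,"spin": 0.074},
    {"jaw": 0,"tx": 2.5,"ty": -1.7},
    {"jaw": 0,"tx": 2.5,"ty": -1.7},
    {"jaw": 0,"tx": 2.5,"ty": -1.7},
    {"jaw": 0,"tx": 2.5,"ty": -1.7},
    {"jaw": 0,"tx": 2.5,"ty": -1.7},
    {"jaw": 0,"tx": 2.5,"ty": -1.7},
    {"jaw": 0,"tx": 2.5,"ty": -1.7},
    {"jaw": 0,"tx": 2.5,"ty": -1.7},
    {"jaw": 0,"tx": 2.5,"ty": -1.7},
    {"jaw": 0,"tx": 2.5,"ty": -1.7}
  ]
}}

```text
$.commands[0]: bad value
```

Request:
{"api": "play_rows", "payload": {
  "commands": [
    {"jaw": 0,"tx": 2.5,"ty": -1.7},
    {"jaw": 0,"tx": 2.5,"ty": -1.7},
    {"jaw": 0,"tx": 2.5,"ty": -1.7},
    {"jaw": 0,"tx": 2.5,"ty": -1.7},
    {"jaw": 0},
    {"jaw": 0}
  ]
}}

```text
$.commands[0]: bad value
```

Request:
{"api": "play_rows", "payload": {
  "commands": [
    {"jaw": 0,"tx": 0,"ty": 0,"tz": 0,"spin": 0.074},
    {"jaw": 0,"tx": 0,"ty": 0,"tz": 0,"spin": 0.074},
    {"jaw": 0,"tx": 2.5,"ty": -1.7,"tz": 0,"spin": 0},
    {"jaw": 0,"tx": 2.5,"ty": -1.7,"tz": 0,"spin": 0},
    {"jaw": 0,"tx": 2.5,"ty": -1.7,"tz": 0,"spin": 0},
    {"jaw": 0,"tx": 2.5,"ty": -1.7,"tz": 0,"spin": 0},
    {"jaw": 0,"tx": 2.5,"ty": -1.7,"tz": 0,"spin": 0},
    {"jaw": 0,"tx": 2.5,"ty": -1.7,"tz": 0,"spin": 0},
    {"jaw": 0,"tx": 2.5,"ty": -1.7,"tz": 0,"spin": 0},
    {"jaw": 0,"tx": 2.5,"ty": -1.7,"tz": 0,"spin": 0}
  ]
}}

```text
time: 0.93
tool_pos: [0.3329, -0.3356, 0.1943]
eef_rot: [-3.132, -0.238, 0.0]
ft_force: [1.0, -0.2, -0.6]
finger_gap: 0.002
finger_force: 0.0
```

Request:
{"api": "play_rows", "payload": {
  "commands": [
    {"jaw": 0,"tx": 2.4,"ty": -1.6,"tz": 0,"spin": 0},
    {"jaw": 0,"tx": 2.4,"ty": -1.6,"tz": 0,"spin": 0},
    {"jaw": 0,"tx": 2.4,"ty": -1.6,"tz": 0,"spin": 0},
    {"jaw": 0,"tx": 2.4,"ty": -1.6,"tz": 0,"spin": 0},
    {"jaw": 0,"tx": 2.4,"ty": -1.6,"tz": 0,"spin": 0},
    {"jaw": 0,"tx": 2.4,"ty": -1.6,"tz": 0,"spin": 0},
    {"jaw": 0,"tx": 2.4,"ty": -1.6,"tz": 0,"spin": 0},
    {"jaw": 0,"tx": 0,"ty": 0,"tz": 0,"spin": 0},
    {"jaw": 0,"tx": 0,"ty": 0,"tz": 0,"spin": 0},
    {"jaw": 0,"tx": 0,"ty": 0,"tz": 0,"spin": 0}
  ]
}}

```text
time: 1.77
tool_pos: [0.4809, -0.2009, 0.1942]
eef_rot: [-3.132, -0.239, 0.001]
ft_force: [0.3, -0.4, -0.8]
finger_gap: -0.0
finger_force: 0.0
```

Request:
{"api": "play_rows", "payload": {
  "commands": [
    {"jaw": 0,"tx": 1.8,"ty": -1.0,"tz": 0,"spin": 0},
    {"jaw": 0,"tx": 1.8,"ty": -1.0,"tz": 0,"spin": 0},
    {"jaw": 0,"tx": 0,"ty": 0,"tz": 2.0,"spin": 0},
    {"jaw": 0,"tx": 0,"ty": 0,"tz": 2.0,"spin": 0},
    {"jaw": 0,"tx": 0,"ty": 0,"tz": 2.0,"spin": 0},
    {"jaw": 0,"tx": 0,"ty": 0,"tz": 2.0,"spin": 0},
    {"jaw": 0,"tx": 0,"ty": 0,"tz": 2.0,"spin": 0},
    {"jaw": 0,"tx": 0,"ty": 0,"tz": 0,"spin": 0},
    {"jaw": 0,"tx": 0,"ty": 0,"tz": 0,"spin": 0}
  ]
}}

```text
time: 2.52
tool_pos: [0.5128, -0.1761, 0.0944]
eef_rot: [-3.132, -0.236, 0.002]
ft_force: [0.8, -0.9, -0.0]
finger_gap: 0.003
finger_force: 0.0
```

Run:
```python
from h import *
im=read_camera('side')[110:270,210:450];cv2.imwrite('pics/s1.png',cv2.resize(im[:,:,::-1],None,fx=3,fy=3))
```

```text
(no output)
```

View pics/s1.png

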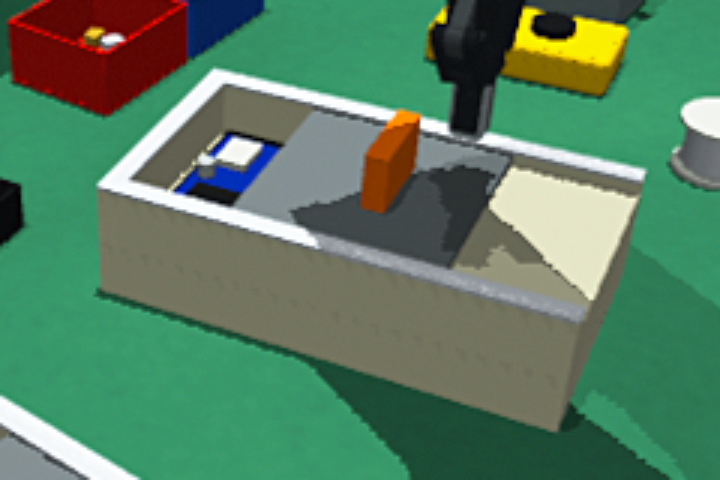

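The side crop shows the finger tip near (470,137), behind the grip but seemingly toward the far lip. I'll check it by projection.

Run:
```python
from h import *
print(read_state()['tool_pos'],cast('side',[[366.7,155.5]],.0944))
print(cast('side',[[210+390/3,110+125/3]],.1175))
im=read_camera('top')[130:310,270:450];cv2.imwrite('pics/t1.png',cv2.resize(im[:,:,::-1],None,fx=3,fy=3))
```

```text
[ 0.51363595 -0.17632272  0.09533776] [[ 0.52967741 -0.22562341  0.0944    ]]
[[ 0.56071036 -0.17353948  0.1175    ]]
```

View pics/t1.png

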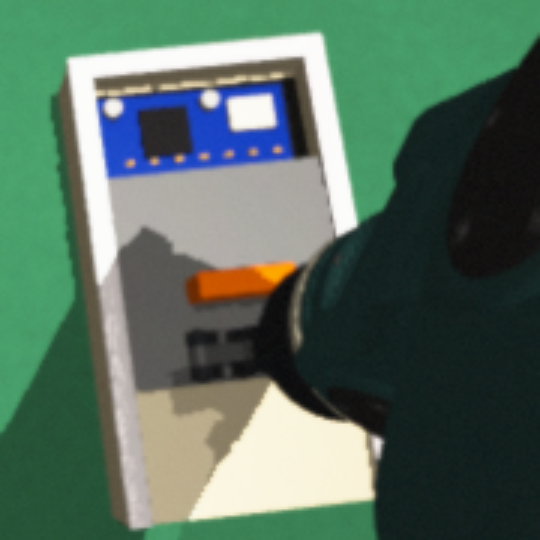

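The top crop shows the gripper behind the grip at about (228,352). The visible tip in the side view doesn't fit the reported TCP, so I'll zoom in and difference it against the first picture.

Run:
```python
from h import *
im=read_camera('side')[:,:,::-1];a=im[100:190,310:420];b=cv2.imread('pics/side0.png')[100:190,310:420]
d=cv2.absdiff(a,b)
cv2.imwrite('pics/s2.png',cv2.resize(np.hstack([cv2.convertScaleAbs(a,alpha=1.3),d]),None,fx=3.6,fy=3.6,interpolation=0))
# expected pixel of TCP
c=calibration('side');T=np.linalg.inv(c['cam_to_world']);f=192/np.tan(np.radians(c['vertical_fov']/2))
for p in(read_state()['tool_pos'],read_state()['tool_pos']+[0,0,.03]):
    q=T[:3,:3]@p+T[:3,3];print(q[:2]/q[2]*f+[c['cx'],c['cy']])
print(read_state()['joints'])
```

```text
[362.45356186 168.8794945 ]
[364.40767733 154.66294621]
[-4.80087392e-01  3.42063949e-01 -2.07774257e-01  1.01908711e+00
 -1.48320004e-05  2.51027260e+00]
```

View pics/s2.png

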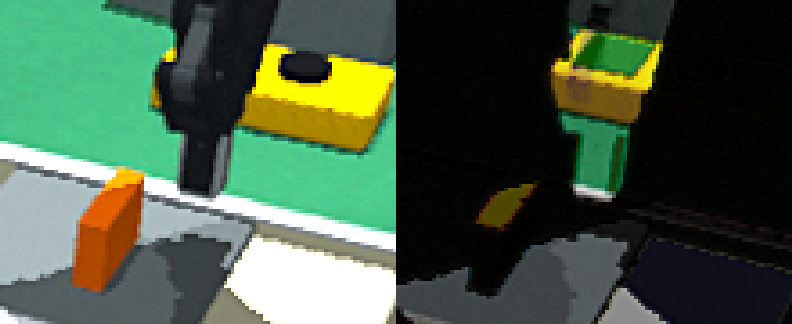

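The side view puts the visible tip at (366,155). The reported TCP projects to (362,169), so the tip looks about 30 mm higher than reported. I'll check this against the top view.

Run:
```python
from h import *
p=read_state()['tool_pos'];c=calibration('top');T=np.linalg.inv(c['cam_to_world']);f=192/np.tan(np.radians(c['vertical_fov']/2))
for dz in(0,.015,.03,.06):
    q=T[:3,:3]@(p+[0,0,dz])+T[:3,3];uv=q[:2]/q[2]*f+[c['cx'],c['cy']];print(dz,uv,'crop',(uv-[310,200])*7)
im=read_camera('top')[:,:,::-1]
a=im[200:280,310:410]
cv2.imwrite('pics/t2.png',cv2.resize(cv2.convertScaleAbs(a,alpha=2.2),None,fx=7,fy=7,interpolation=0))
```

```text
0 [352.48714003 249.06354884] crop [297.40998024 343.4448419 ]
0.015 [354.6508499 248.6576975] crop [312.5559493  340.60388252]
0.03 [356.91583427 248.2328499 ] crop [328.4108399  337.62994932]
0.06 [361.77946463 247.32056913] crop [362.45625238 331.24398393]
```

View pics/t2.png

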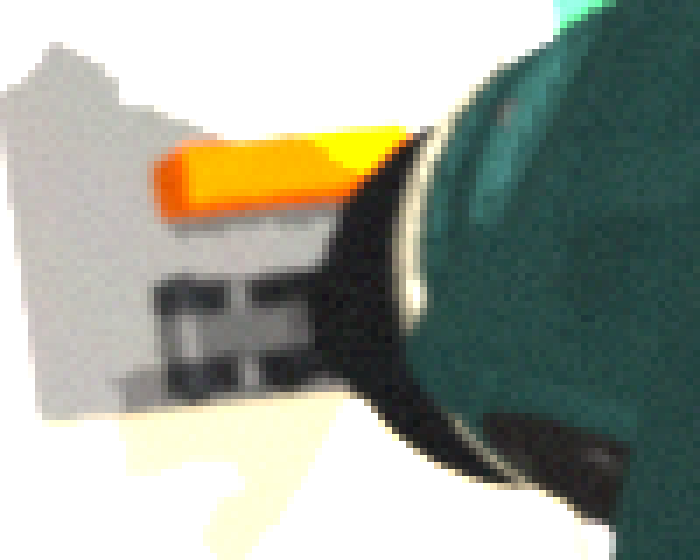

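The top crop shows the linkage straddling the expected TCP column, so only the tip height is in doubt. I'll feel down gently towards the door.

Request:
{"api": "play_rows", "payload": {
  "commands": [
    {"jaw": 0,"tx": 0,"ty": 0,"tz": 0.4,"spin": 0},
    {"jaw": 0,"tx": 0,"ty": 0,"tz": 0.4,"spin": 0},
    {"jaw": 0,"tx": 0,"ty": 0,"tz": 0.4,"spin": 0},
    {"jaw": 0,"tx": 0,"ty": 0,"tz": 0,"spin": 0},
    {"jaw": 0,"tx": 0,"ty": 0,"tz": 0,"spin": 0}
  ]
}}

```text
time: 3.13
tool_pos: [0.5137, -0.1754, 0.0822]
eef_rot: [-3.132, -0.238, 0.001]
ft_force: [-0.2, 0.2, 0.3]
finger_gap: 0.004
finger_force: 0.0
```

```bash
cat > tip.py <<'E'
from h import *
s=read_state();p=s['tool_pos'];print(p,s['ft_force'].round(1))
c=calibration('side');T=np.linalg.inv(c['cam_to_world']);f=192/np.tan(np.radians(c['vertical_fov']/2))
q=T[:3,:3]@p+T[:3,3];print('exp',q[:2]/q[2]*f+[c['cx'],c['cy']])
im=read_camera('side')[:,:,::-1];a=im[100:190,310:420]
b=cv2.imread('pics/side0.png')[100:190,310:420]
import sys
cv2.imwrite(sys.argv[1],cv2.resize(cv2.convertScaleAbs(a,alpha=1.5),None,fx=6,fy=6,interpolation=0))
E
python3 tip.py pics/s3.png
```

```text
[ 0.51368363 -0.17544857  0.08217147] [-0.2  0.2  0.3]
exp [361.71227692 175.49365482]
```

View pics/s3.png

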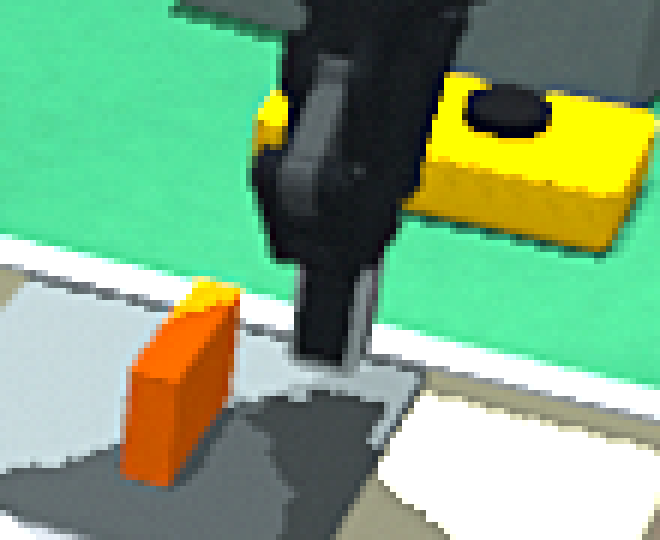

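The tip is at about (366,161), and expected was (362,175). That still fits a tip about 30 mm above the reported TCP, and there is no contact force. I'll keep going down in small steps.

Request:
{"api": "play_rows", "payload": {
  "commands": [
    {"jaw": 0,"tx": 0,"ty": 0,"tz": 0.3,"spin": 0},
    {"jaw": 0,"tx": 0,"ty": 0,"tz": 0,"spin": 0}
  ]
}}

```text
time: 3.35
tool_pos: [0.5138, -0.1755, 0.0791]
eef_rot: [-3.132, -0.238, 0.0]
ft_force: [-0.4, -0.3, 0.4]
finger_gap: 0.003
finger_force: 0.0
```

Request:
{"api": "play_rows", "payload": {
  "commands": [
    {"jaw": 0,"tx": 0,"ty": 0,"tz": 0.3,"spin": 0},
    {"jaw": 0,"tx": 0,"ty": 0,"tz": 0,"spin": 0}
  ]
}}

```text
time: 3.52
tool_pos: [0.5137, -0.1755, 0.076]
eef_rot: [-3.132, -0.238, 0.001]
ft_force: [-0.7, 0.7, -1.0]
finger_gap: 0.001
finger_force: 0.0
```

Request:
{"api": "play_rows", "payload": {
  "commands": [
    {"jaw": 0,"tx": 0,"ty": 0,"tz": 0.3,"spin": 0},
    {"jaw": 0,"tx": 0,"ty": 0,"tz": 0,"spin": 0}
  ]
}}

```text
time: 3.68
tool_pos: [0.5137, -0.1755, 0.073]
eef_rot: [-3.132, -0.238, 0.001]
ft_force: [-0.0, -0.1, 0.5]
finger_gap: 0.001
finger_force: 0.0
```

Request:
{"api": "play_rows", "payload": {
  "commands": [
    {"jaw": 0,"tx": 0,"ty": 0,"tz": 0.3,"spin": 0},
    {"jaw": 0,"tx": 0,"ty": 0,"tz": 0,"spin": 0}
  ]
}}

```text
time: 3.85
tool_pos: [0.5137, -0.1755, 0.07]
eef_rot: [-3.132, -0.238, 0.001]
ft_force: [0.2, 0.4, 0.2]
finger_gap: -0.002
finger_force: 0.0
```

Run:
```python
from h import *
s=read_state();print(s['tool_pos'],s['ft_force'].round(1),s['wrist_torque'])
im=read_camera('side')[:,:,::-1][100:190,310:420].max(2)
for r in range(50,80): print(r+100,' '.join('%3d'%v for v in im[r,44:70]))
```

```text
[ 0.51369304 -0.1754963   0.07001645] [0.2 0.4 0.2] [-0.05776804  0.02281133 -0.01574779]
150 255 247 178 166 116  41  17  17  19  21  18  17  18  15  16  24  32  17  56 146 167 162 159 156 158 159
151 255 255 255 255 228  86  25  16  18  16  16  18  18  15  18  52  78  48  75 148 165 160 158 158 160 161
152 255 255 255 255 223  39  14  19  21  17  20  18  18  10  34  81  97  54  93 150 160 156 156 158 162 162
153 255 255 255 255 211  40  16  20  21  21  20  21  18  13  57  90  91  51 116 161 154 148 151 154 156 157
154 128 142 215 244 166  42  11  18  21  19  20  22  18  11  59  89  86  48 178 228 203 185 168 156 151 150
155  95  89  82  90  87  45  13  19  21  19  21  22  17  14  76  93  77  49 255 255 255 255 237 220 208 192
156 157 114  73  79  74  40  15  19  20  20  20  21  18  23  78  95  61  85 255 255 255 255 255 255 255 255
157 150 154 160 139  95  40  15  18  21  20  21  20  17  26  80  93  61  89 255 255 255 255 250 254 255 250
158 148 148 155 126  82  38  16  19  21  23  18  19  15  43  83  93  50  56 170 231 238 237 235 239 239 246
159 148 149 154 125  69  27  17  19  2
[... 1529 characters left out ...]
  52  51  51  47 101 134 110  63 216 246 234 231 230
174  61  49  50  51  51  52  52  49  52  51  52  53  52  51  51  51  49  43  99  78 100 221 238 231 230 230
175  59  49  53  52  52  52  52  51  51  52  51  51  53  51  51  50  50  49  39  38 114 218 235 231 229 230
176  65  51  52  52  52  51  50  52  52  52  52  53  51  50  51  50  51  48  38 115 225 241 232 230 230 229
177  79  61  49  52  50  51  52  50  51  51  51  52  52  51  51  51  51  46  43 221 247 234 230 230 230 229
178  78  60  49  51  51  51  52  51  52  52  52  51  51  52  51  52  48  45  67 220 243 233 230 230 230 230
179  76  63  50  50  51  50  51  52  51  51  52  50  52  51  52  51  47  69  90 199 242 236 232 230 229 230
```

Reported z is now 0.070 with no contact, and the tip sits near row 167, so its true height is about 0.10. I'll go 9 mm lower to get overlap with the grip, then start forward.

Request:
{"api": "play_rows", "payload": {
  "commands": [
    {"jaw": 0,"tx": 0,"ty": 0,"tz": 0.3,"spin": 0},
    {"jaw": 0,"tx": 0,"ty": 0,"tz": 0.3,"spin": 0},
    {"jaw": 0,"tx": 0,"ty": 0,"tz": 0.3,"spin": 0},
    {"jaw": 0,"tx": 0,"ty": 0,"tz": 0,"spin": 0},
    {"jaw": 0,"tx": 0,"ty": 0,"tz": 0,"spin": 0}
  ]
}}

```text
time: 4.32
tool_pos: [0.5137, -0.1755, 0.0613]
eef_rot: [-3.132, -0.238, 0.001]
ft_force: [0.1, -0.7, -0.2]
finger_gap: 0.001
finger_force: 0.0
```

Request:
{"api": "play_rows", "payload": {
  "commands": [
    {"jaw": 0,"tx": 0.5,"ty": 0,"tz": 0,"spin": 0},
    {"jaw": 0,"tx": 0.5,"ty": 0,"tz": 0,"spin": 0},
    {"jaw": 0,"tx": 0.5,"ty": 0,"tz": 0,"spin": 0},
    {"jaw": 0,"tx": 0.5,"ty": 0,"tz": 0,"spin": 0},
    {"jaw": 0,"tx": 0.5,"ty": 0,"tz": 0,"spin": 0},
    {"jaw": 0,"tx": 0.5,"ty": 0,"tz": 0,"spin": 0},
    {"jaw": 0,"tx": 0.5,"ty": 0,"tz": 0,"spin": 0},
    {"jaw": 0,"tx": 0.5,"ty": 0,"tz": 0,"spin": 0}
  ]
}}

```text
time: 4.98
tool_pos: [0.5537, -0.1694, 0.0615]
eef_rot: [3.133, 0.238, -0.001]
ft_force: [-2.7, -0.3, 2.4]
finger_gap: 0.0
finger_force: 1.2
```

```bash
python3 tip.py pics/s4.png
```

```text
[ 0.5537409  -0.16943805  0.0614601 ] [-2.7 -0.3  2.4]
exp [339.62285974 179.27972302]
```

View pics/s4.png

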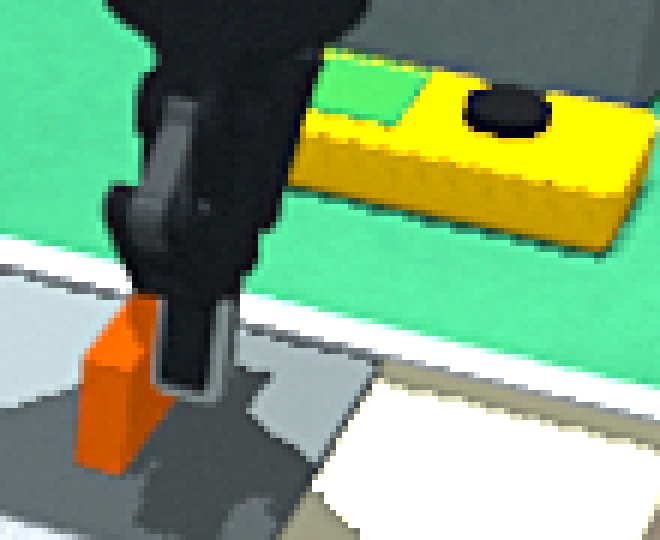

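The finger is against the grip's rear face and the door is moving with 2.7 N. Continuing.

Request:
{"api": "play_rows", "payload": {
  "commands": [
    {"jaw": 0,"tx": 0.5,"ty": 0,"tz": 0,"spin": 0},
    {"jaw": 0,"tx": 0.5,"ty": 0,"tz": 0,"spin": 0},
    {"jaw": 0,"tx": 0.5,"ty": 0,"tz": 0,"spin": 0},
    {"jaw": 0,"tx": 0.5,"ty": 0,"tz": 0,"spin": 0},
    {"jaw": 0,"tx": 0.5,"ty": 0,"tz": 0,"spin": 0},
    {"jaw": 0,"tx": 0.5,"ty": 0,"tz": 0,"spin": 0},
    {"jaw": 0,"tx": 0.5,"ty": 0,"tz": 0,"spin": 0}
  ]
}}

```text
time: 5.62
tool_pos: [0.5884, -0.1641, 0.0614]
eef_rot: [-3.132, -0.238, 0.0]
ft_force: [-2.8, -0.6, -1.5]
finger_gap: 0.0
finger_force: 1.2
```

```bash
cat > m.py <<'E'
from h import *
im=read_camera('side')[:,:,::-1]; hsv=cv2.cvtColor(np.ascontiguousarray(im),cv2.COLOR_BGR2HSV); H,S,V=[hsv[...,i].astype(int) for i in range(3)]
for c in comps((H>5)&(H<20)&(S>180)&(V>100),40):
    # leftmost-lowest point = base corner of grip, near front: use extreme bottom
    b=c[c[:,1].argmax()]; print(c.min(0),c.max(0),'bottom corner at z=.0775',cast('side',[b],.0775).round(4))
print(read_state()['ft_force'].round(1))
E
python3 m.py
python3 - <<'E'
from h import *
im=cv2.imread('pics/side0.png');hsv=cv2.cvtColor(im,cv2.COLOR_BGR2HSV); H,S,V=[hsv[...,i].astype(int) for i in range(3)]
for c in comps((H>5)&(H<20)&(S>180)&(V>100),40):
    b=c[c[:,1].argmax()];print('start',c.min(0),c.max(0),cast('side',[b],.0775).round(4))
E
```

```text
[194 274] [235 325] bottom corner at z=.0775 [[0.5259 0.2436 0.0775]]
[305 145] [320 173] bottom corner at z=.0775 [[ 0.5999 -0.1332  0.0775]]
[-0.7  0.7 -0.2]
start [194 274] [235 325] [[0.5259 0.2436 0.0775]]
start [331 147] [349 180] [[ 0.5492 -0.1407  0.0775]]
```

The door has moved about 51 mm. I'll continue with smaller steps and watch the force.

Request:
{"api": "play_rows", "payload": {
  "commands": [
    {"jaw": 0,"tx": 0.3,"ty": 0,"tz": 0,"spin": 0},
    {"jaw": 0,"tx": 0.3,"ty": 0,"tz": 0,"spin": 0},
    {"jaw": 0,"tx": 0.3,"ty": 0,"tz": 0,"spin": 0},
    {"jaw": 0,"tx": 0.3,"ty": 0,"tz": 0,"spin": 0},
    {"jaw": 0,"tx": 0.3,"ty": 0,"tz": 0,"spin": 0},
    {"jaw": 0,"tx": 0.3,"ty": 0,"tz": 0,"spin": 0}
  ]
}}

```text
time: 6.17
tool_pos: [0.606, -0.1615, 0.0615]
eef_rot: [-3.133, -0.238, 0.0]
ft_force: [-1.7, -0.6, -1.4]
finger_gap: -0.0
finger_force: 1.1
```

Request:
{"api": "play_rows", "payload": {
  "commands": [
    {"jaw": 0,"tx": 0.2,"ty": 0,"tz": 0,"spin": 0},
    {"jaw": 0,"tx": 0.2,"ty": 0,"tz": 0,"spin": 0},
    {"jaw": 0,"tx": 0.2,"ty": 0,"tz": 0,"spin": 0}
  ]
}}

```text
time: 6.42
tool_pos: [0.6084, -0.161, 0.0614]
eef_rot: [3.132, 0.237, -0.01]
ft_force: [-35.3, -6.7, 18.4]
finger_gap: 0.002
finger_force: 17.9
```

The force jumped to 35 N, which is the stop. Backing off and lifting.

Request:
{"api": "play_rows", "payload": {
  "commands": [
    {"jaw": 0,"tx": -0.5,"ty": 0,"tz": 0,"spin": 0},
    {"jaw": 0,"tx": -1.5,"ty": 0,"tz": 0,"spin": 0},
    {"jaw": 0,"tx": -1.5,"ty": 0,"tz": 0,"spin": 0},
    {"jaw": 0,"tx": 0,"ty": 0,"tz": -3,"spin": 0},
    {"jaw": 0,"tx": 0,"ty": 0,"tz": -3,"spin": 0},
    {"jaw": 0,"tx": -2,"ty": 0,"tz": -3,"spin": 0},
    {"jaw": 0,"tx": -3,"ty": 3,"tz": 0,"spin": 0},
    {"jaw": 0,"tx": -3,"ty": 3,"tz": 0,"spin": 0},
    {"jaw": 0,"tx": -3,"ty": 3,"tz": 0,"spin": 0},
    {"jaw": 0,"tx": -3,"ty": 3,"tz": 0,"spin": 0},
    {"jaw": 0,"tx": 0,"ty": 0,"tz": 0,"spin": 0},
    {"jaw": 0,"tx": 0,"ty": 0,"tz": 0,"spin": 0}
  ]
}}

```text
time: 7.42
tool_pos: [0.458, -0.3051, 0.1519]
eef_rot: [3.132, 0.233, 0.002]
ft_force: [0.3, 1.2, -0.1]
finger_gap: -0.0
finger_force: 0.0
```

```bash
python3 m.py
python3 - <<'E'
from h import *
im=read_camera('top')[:,:,::-1];cv2.imwrite('pics/t5.png',im)
E
```

```text
[194 274] [235 325] bottom corner at z=.0775 [[0.5259 0.2436 0.0775]]
[296 139] [314 171] bottom corner at z=.0775 [[ 0.6157 -0.1304  0.0775]]
[-0.3  0.2 -0.2]
```

View pics/t5.png

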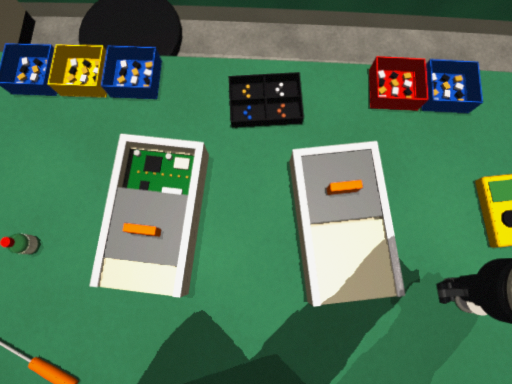

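The top view shows the blue case's door against the far frame, with its grip now at (345,186). The green door is unchanged, and the arm is clear with no force on it.

```bash
python3 -c "
from bench import *
print(sign_off())"
```

```text
the job is handed in; nothing more can be done
None
```

The blue board's case door is pushed shut against its far stop and released, the green case's door has not moved, and the job is handed in; the blue board is out of sight under the door, so I could not check it at the end.

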